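Make up a dressing kit and a urine-test kit

TASK

Make up two kits from the stock on the trolley. In the three-compartment tray goes the dressing kit: the small carton of wipes in the long compartment, the tallest tape roll in the middle one and the brown bottle in the compartment at the other end; in the two-compartment tray goes the urine-test kit: the specimen cup in the larger compartment and the test-strip tube in the narrower one. Everything stands upright, flat on the floor of its own compartment, and all else on the trolley (the shorter tape rolls, the glass vial, the white bottles) is left standing where it is.

Things in the scene. Friction and masses are not known exactly. Their poses are not given: they have to be found in the camera images.
- tray_three: fixed low steel tray, three compartments in a row: 218 (its y) x 68 mm, rim 12 high, walls 4, floor top at z = 3 mm. Origin: centre of underside, z up; compartments lie at x = 0. Long one (82 along y x 60) centred at y = +64 mm, middle one (60 x 60) at y = -11, other end (60 x 60) at y = -75. Yaw within 0.2 rad of 0 (+y end to the robot's left). Stands left or right of tray_two
- tray_two: fixed low steel tray, two compartments in a row: 150 (its y) x 90 mm, rim 12 high, walls 4, floor top at z = 3 mm. Origin: centre of underside, z up; compartments lie at x = 0. Larger one (82 x 82) centred at y = +30 mm, narrower one (56 along y x 82 along x) at y = -43. Yaw within 0.2 rad of 0
- carton_wipes: small white and blue carton, the only little box in the stock: 40 (its x) x 62 (its y) x 34 mm high, loose, 60 g; origin: centre of its underside, z up. In the stock its long side points roughly away from the robot (yaw 1.57 +-0.2). It goes into the long compartment with its 62 mm side (its y) along the tray's y, either way round
- tape_tall: TALLEST of the plain white tape rolls, as high as wide, hole upward: 41 mm across, 42 mm high, loose, 20 g; origin: centre of its underside, z up
- cup: white specimen cup with screw lid, the widest round thing in the stock: body 55 mm across, lid 62 mm across from 54 mm up to the top at 64 mm, loose, 30 g; origin: centre of its underside, z up
- tube: test-strip tube: straight labelled cylinder, 24 mm across, its broad blue push cap 26 mm across from 34 mm up to the top at 44 mm, no neck, loose, 18 g; origin: centre of its underside, z up
- bottle_brown: brown bottle with a white screw cap: body 43 mm across up to about 85 mm, cap 33 mm across, 118 mm high, loose, 170 g; origin: centre of its underside, z up. It starts behind the small things, left or right. Standing in its tray it is in the way of a gripper's body at the neighbouring compartment
- tape_short: SHORTER narrow white tape roll (not the wide flat one by the white bottles, which is fixed furniture), 39 mm across, 30 mm high, loose; must stay where it stands; origin: centre of its underside, z up
- vial: clear glass injection vial, 23 mm across, 47 mm high, with a narrower neck under its cap, loose; must stay where it stands; origin: centre of its underside, z up
- bottle_white: slim white bottle with a lilac label, standing apart from the fixed group of white bottles near the middle, 37 mm across, 102 mm high, loose; must stay where it stands; origin: centre of its underside, z up
Not all that is in view belongs to the job. What is shaped like the tube but green or pink is not meant. What is shaped like the tape_tall but orange is not meant.

How it is judged (in metres and radians):
At the end, for the whole second after the job is handed in: Each of the five stands upright (0.12 rad) on the floor (4 mm) of its own compartment, centre within 15 mm of the compartment's (tube: 30 along x, 18 along y), released and at rest; short narrow tape roll, vial and white bottle upright and within 30 mm of their start (x of carton_wipes in the frame of tray_three between -0.015 and 0.015 m and y of carton_wipes in the frame of tray_three between 0.049 and 0.079 m and z of carton_wipes in the frame of tray_three between -0.002 and 0.007 m and angle between each of carton_wipes, tape_tall, bottle_brown, cup, tube, tape_short, vial, bottle_white's own z axis and vertical below 0.12 rad and linear speed of each of carton_wipes, tape_tall, bottle_brown, cup, tube below 0.02 m/s and contact force between each of carton_wipes, tape_tall, bottle_brown, cup, tube and the fingers below 0.05 N and x of tape_tall in the frame of tray_three between -0.015 and 0.015 m and y of tape_tall in the frame of tray_three between -0.026 and 0.004 m and z of tape_tall in the frame of tray_three between -0.002 and 0.007 m and x of bottle_brown in the frame of tray_three between -0.015 and 0.015 m and y of bottle_brown in the frame of tray_three between -0.09 and -0.06 m and z of bottle_brown in the frame of tray_three between -0.002 and 0.007 m and x of cup in the frame of tray_two between -0.015 and 0.015 m and y of cup in the frame of tray_two between 0.015 and 0.045 m and z of cup in the frame of tray_two between -0.002 and 0.007 m and x of tube in the frame of tray_two between -0.03 and 0.03 m and y of tube in the frame of tray_two between -0.061 and -0.025 m and z of tube in the frame of tray_two between -0.002 and 0.007 m and distance of each of tape_short, vial, bottle_white from where it was at the start of the episode below 0.03 m); the robot touches nothing.
It fails at once if a thing that was to be left (short narrow tape roll, vial, white bottle) is moved 30 mm or more, or lifted off (distance of any of tape_short, vial, bottle_white from where it was at the start of the episode above 0.03 m).
It also fails if it takes over 144 s, if anything falls off the work surface, if the arm or the gripper's body presses on something with over 40 N, if the wrist force passes 120 N, or if a joint passes its speed limit or range.

ROBOT

A 6-joint arm with a two-finger parallel gripper is mounted at the origin on a cart in front of the work surface, level with it; the furniture and walls round the work are solid. World frame = base frame: x ahead of the robot, y to its left, z up, the work surface at z = 0. Lengths are in mm, angles in rad, forces in N, time in s.
With the tool pointing down it reaches from about 350 to 925 mm from the base axis. Payload 6.4 kg.
Tool frame: the origin (TCP) lies midway between the tips of the shut fingers; the grasp point (between the pads) lies 19 mm behind it; z points along the fingers, y is the line along which they close (so a half turn about z gives the same grasp; the last joint's range is limited). The gripper opens to 94 mm and grips with 3 to 60 N. Pads are 16 mm wide; open, the fingers measure 119 mm over their backs; the gripper's body (75 mm by 177 mm) begins 78 mm behind the grasp point.
Start: joints at [1.013, 0.245, 1.558, -0, 1.339, -0.174], TCP at [243.388, 602.724, 205.455] pointing down, gripper open.
Joint ranges: [-3.13, 3.13], [-1.02, 2.26], [0.13, 2.54], [-0.95, 4.09], [0.21, 2.88], [-2.74, 2.74]. Speed limits (rad/s): [2.57, 2.57, 3.14, 3.14, 3.14, 3.14].

INTERFACE

Orientations are given as a unit quaternion [w, x, y, z].
In Python, from rig import ctrl gives the robot as it stands.
- The arm moves only by the tool carry_out, never from a script. Its argument "steps" is a list that holds one entry, the list of rows, each a list of 6 numbers: the shift along the tool's x, y, z in units of 1 m (1.0 is 1 m), then the turn, a rotation vector about the tool's x, y, z in units of 90 degrees (1.0 is 90 degrees). A call has exactly 5 rows; each row is the pose to reach, as a shift and turn from the pose commanded when the call began, along the tool's axes at that moment; what a row does not reach only later rows make up. A row lasts 1/10 s, in which the tool goes at most 50 mm and 8.59 degrees, less where a joint would pass 70% of its speed; a pose out of reach is approached as far as the arm can. A call with a number of a shift or a turn outside -1 to 1 is refused whole. A call with a gripper value outside its range is refused whole. "grip" is the opening, from -1 (shut) to 1 (fully open), set as the call begins (left out, the last holds). The fingers move at their own pace and stop on an object; "newtons" is the grip in N (left out, the last holds). Time passes only in rows, so rows that repeat a pose let the fingers close, or fill a call up. It gives the time, the measured TCP pose, the force, the opening and the grip force at its end, in the units of the state.
- ctrl.get_obs(): the state, without advancing time (a new reading comes with each control period).
- ctrl.get_image(name): name is "side" or "top" or "wrist"; returns a dict with "img" (384x512x3 uint8, red, green, blue), "K" (3x3 intrinsics, pixels), "rvec" (rotation vector, rad) and "tvec" (3), from world to camera coordinates, as OpenCV has them. Camera axes: x right, y down, z forward; pixel columns grow to the right and rows downward; lengths in mm; the calibration is good to about 2 mm. A picture is of the moment at which its call begins. There is no depth.
- ctrl.hand_in(): hands the job in; it is judged then, once.
Trained networks look in the newest picture that a camera, given by its name, has taken for a name from the list of things; names that differ only in an ending like _2 or _b are one class to them, and where a whole thing is asked for, a point or a joint stands for the part that bears it (a point fixed in the world has none). Each returns a list of dicts, best first, with "p" (0 to 1); they miss things now and then, are a little off and sometimes report something else, mostly with a low value. They report only what shows in the picture. A call takes as long as a camera call. They do not tell look-alikes from the thing itself.
- ctrl.outline_of(camera, query): "region" (384x512 bool, what is visible of it) and "uv" ([column, row] in pixels, amid what is visible of it).
The state is a dict: "t": time; "joint_pos": joint angles; "dq": joint speeds; "joint_torque": joint torques, N m; "tcp_pos": TCP position; "tcp_rot": TCP orientation; "force": force on the tool from outside, world axes, zero at the start; "torque": the same for the moment, N m; "grip_width": finger opening in mm; "grip_force": force on a finger pad.
Only numpy, scipy, OpenCV 4.12 (cv2) and the standard library are available. Lean on these libraries where they do the work, as an engineer would, in place of code of your own. Each camera call takes 0.05 s, during which the arm holds its last target. There are 200 camera calls.

## Working session

There is one attempt and no reset: what is moved stays moved. The work goes in short steps, Python scripts to look and compute and a tool call to move; the robot and the scene stay as the last step left them, time stands still between calls to the robot, and variables do not carry over. Pictures are saved under pics/ and viewed, at most 14 in all, crops included, and the job is handed in when it is done.

Besides the shell and the picture viewer there is one more tool, called after "Emit:" as name(argument=value, ...) on one line, values as JSON. carry_out: Moves the arm, as the interface text tells. Shifts and turns lie within -1 to 1; 1 stands for 1 m of shift or 90 degrees of turn. Its arguments: {"type":"object","properties":{"steps":{"type":"array"},"grip":{"type":"number"},"newtons":{"type":"number"}},"required":["steps"]}

```bash
mkdir -p pics; ls
python3 - <<'E'
from rig import ctrl
import cv2,numpy as np
o=ctrl.get_obs();print({k:np.round(v,3) for k,v in o.items()})
for c in("top","side"):
    d=ctrl.get_image(c);print(c,d["K"],d["rvec"],d["tvec"])
    cv2.imwrite(f"pics/{c}0.png",cv2.resize(d["img"][:,:,::-1],(800,600)))
    for q in "tray_three tray_two carton_wipes tape_tall cup tube bottle_brown tape_short vial bottle_white".split():
        print(q,[(np.round(r["uv"]).tolist(),round(float(r["p"]),2),int(r["region"].sum())) for r in ctrl.outline_of(c,q)])
E
```

```text
pics
{'t': np.float64(0.0), 'joint_pos': array([ 1.013,  0.246,  1.559, -0.   ,  1.339, -0.174]), 'dq': array([-0.002,  0.   , -0.001,  0.002, -0.001, -0.001]), 'joint_torque': array([ 1.0000e-03, -4.1583e+01, -3.1461e+01,  6.8000e-02,  3.3000e-02,
       -0.0000e+00]), 'tcp_pos': array([243.071, 602.191, 204.356]), 'tcp_rot': array([-0.   ,  0.191,  0.982, -0.001]), 'force': array([0.916, 0.503, 0.02 ]), 'torque': array([ 0.021,  0.016, -0.022]), 'grip_force': np.float64(0.0), 'grip_width': np.float64(93.853)}
top [[376.46262687   0.         248.43688116]
 [  0.         376.46262687 191.49332292]
 [  0.           0.           1.        ]] [ 2.10574819 -2.12323736  0.20432619] [ 27.97861465 498.31710509 923.61738927]
tray_three [([188.0, 226.0], 0.87, 2114)]
tray_two [([316.0, 223.0], 0.84, 2000)]
carton_wipes [([123.0, 178.0], 0.68, 449)]
tape_tall [([306.0, 150.0], 0.56, 228), ([315.0, 176.0], 0.47, 234)]
cup [([163.0, 181.0], 0.91, 546)]
tube [([378.0, 223.0], 0.68, 96), ([380.0, 245.0], 0.67, 111), ([365.0, 202.0], 0.61, 121)]
bottle_brown [([347.0, 137.0], 0.84, 443)]
tape_short [([118.0, 221.0], 0.67, 190), ([348.0, 137.0], 0.25, 454)]
vial []
bottle_white [([153.0, 141.0], 0.79, 320)]
side [[393.06424583   0.         257.24847342]
 [  0.         393.06424583 190.91781366]
 [  0.           0.           1.        ]] [ 2.0805793  -0.10754153  0.05114649] [-516.20729073   61.3405841  1000.98312627]
tray_three [([219.0, 172.0], 0.82, 848)]
tray_two [([219.0, 238.0], 0.63, 1764)]
carton_wipes [([250.0, 138.0], 0.48, 43)]
tape_tall [([302.0, 222.0], 0.63, 410), ([270.0, 228.0], 0.6, 438)]
cup [([252.0, 148.0], 0.79, 366)]
tube [([249.0, 265.0], 0.83, 262), ([224.0, 280.0], 0.73, 301), ([185.0, 283.0], 0.68, 259)]
bottle_brown [([326.0, 237.0], 0.74, 974)]
tape_short [([221.0, 147.0], 0.52, 130), ([252.0, 148.0], 0.2, 359)]
vial [([277.0, 258.0], 0.77, 224)]
bottle_white [([286.0, 136.0], 0.45, 151)]
```

View pics/top0.png

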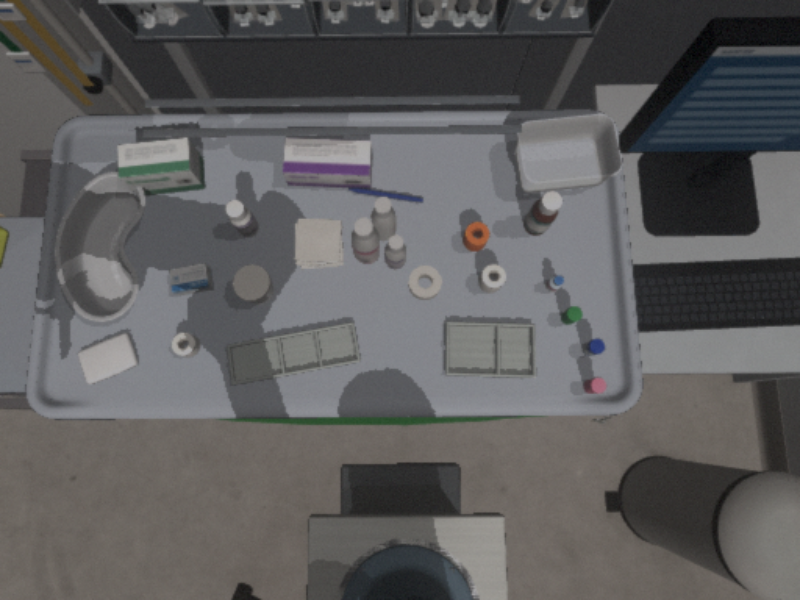

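View pics/side0.png

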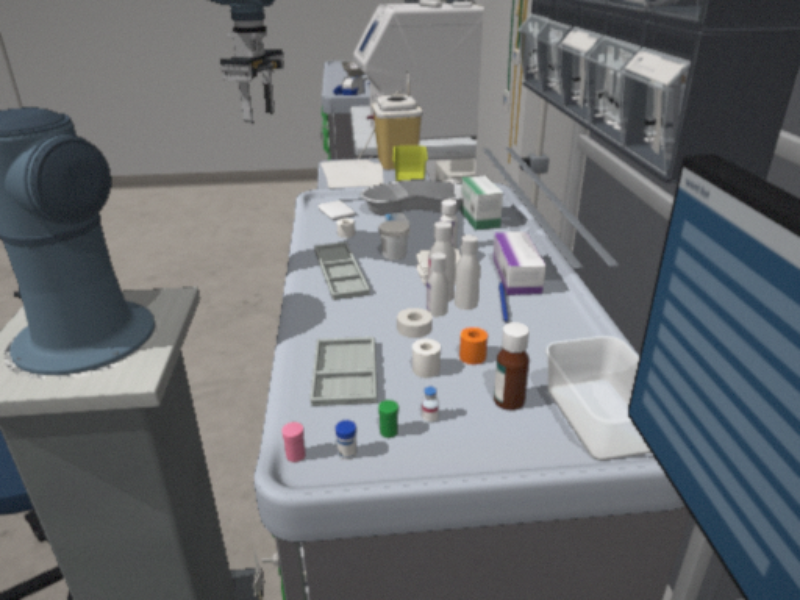

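Top view (800×600 px): tray_three (293,352), tray_two (490,348), carton (189,278), cup (251,284), short tape (184,345), white tall tape (493,277), brown bottle (545,212), blue tube (596,347), vial (556,282) and white bottle (238,215). The side view agrees. The orange, green and pink look-alikes are told apart by colour. Next I fit the poses to the outlines.

```bash
cat > h.py <<'E'
from rig import ctrl
import cv2,numpy as np
from scipy.optimize import minimize
def cyl(*parts):
    a=np.linspace(0,2*np.pi,40,endpoint=False)
    return [np.array([[r*np.cos(t),r*np.sin(t),z] for z in(z0,z1) for t in a]) for r,z0,z1 in parts]
def box(x,y,h): return [np.array([[sx*x/2,sy*y/2,z] for sx in(-1,1) for sy in(-1,1) for z in(0,h)])]
M=dict(tray_three=box(68,218,12),tray_two=box(90,150,12),carton_wipes=box(40,62,34),
 tape_tall=cyl((20.5,0,42)),cup=cyl((27.5,0,54),(31,54,64)),tube=cyl((12,0,34),(13,34,44)),
 bottle_brown=cyl((21.5,0,85),(16.5,85,118)),tape_short=cyl((19.5,0,30)),vial=cyl((11.5,0,47)),
 bottle_white=cyl((18.5,0,75),(13,75,102)))
S=4
def mask(d,parts,p):
    x,y,w=p;c,s=np.cos(w),np.sin(w);m=np.zeros((384*S,512*S),np.uint8)
    for q in parts:
        P=q@np.array([[c,s,0],[-s,c,0],[0,0,1]])+[x,y,p0z]
        u=cv2.projectPoints(P,d["rvec"],d["tvec"],d["K"],None)[0]
        cv2.fillConvexPoly(m,np.round(cv2.convexHull(((u+.5)*S).astype(np.float32))).astype(np.int32),1)
    return m
p0z=0
def ground(d,uv,z):
    R=cv2.Rodrigues(d["rvec"])[0];C=-R.T@np.ravel(d["tvec"]);v=R.T@np.linalg.inv(d["K"])@[uv[0],uv[1],1]
    return (C+v*(z-C[2])/v[2])[:2]
def fit(d,name,region,yaw=None):
    parts=M[name];g=cv2.resize(region.astype(np.uint8),None,fx=S,fy=S,interpolation=cv2.INTER_NEAREST)
    ys,xs=np.nonzero(region);x0=ground(d,(xs.mean(),ys.mean()),parts[0][:,2].max()/2)
    def f(p):
        m=mask(d,parts,(p[0],p[1],p[2]/100 if yaw is not None else 0));return 1-(m&g).sum()/max((m|g).sum(),1)
    p=[*x0]+([yaw*100] if yaw is not None else []);n=len(p)
    sim=np.vstack([p]+[np.array(p)+12*np.eye(n)[i] for i in range(n)])
    r=minimize(f,p,method="Nelder-Mead",options=dict(initial_simplex=sim,xatol=.1,fatol=1e-4))
    q=r.x.copy()
    if n>2:q[2]/=100
    return q,1-r.fun
E
python3 - <<'E'
from h import *
sel=dict(tape_tall=[(315,176),(270,228)],tube=[(380,223),(224,280)],tape_short=[(118,221),(221,147)])
for i,c in enumerate(("top","side")):
    d=ctrl.get_image(c)
    for q in M:
        rs=ctrl.outline_of(c,q)
        if not rs: continue
        if q in sel: rs.sort(key=lambda r:np.hypot(*(np.array(r["uv"])-sel[q][i])))
        r=rs[0]
        yaw={"tray_three":0,"tray_two":0,"carton_wipes":1.57}.get(q)
        p,s=fit(d,q,r["region"],yaw)
        print(c,q,np.round(r["uv"]),np.round(p,2),round(s,2),d["img"][int(r["uv"][1]),int(r["uv"][0])])
E
```

```text
top tray_three [186. 227.] [4.1664e+02 1.8710e+02 1.8000e-01] 0.95 [127 127 123]
top tray_two [315. 225.] [ 4.2047e+02 -1.4718e+02 -3.0000e-02] 0.97 [110 112 109]
top carton_wipes [122. 179.] [5.4441e+02 3.6507e+02 1.7000e-01] 0.9 [106 106 107]
top tape_tall [313. 175.] [ 541.17 -153.27] 0.94 [138 133 128]
top cup [163. 180.] [527.47 250.14] 0.92 [113 108 106]
top tube [378. 225.] [ 419.36 -316.76] 0.9 [47 53 70]
top bottle_brown [346. 138.] [ 643.64 -238.06] 0.89 [60 45 44]
top tape_short [117. 219.] [431.04 368.5 ] 0.93 [72 68 67]
top vial [348. 136.] [ 668.1  -258.04] 0.28 [91 90 87]
top bottle_white [156. 140.] [641.53 273.32] 0.86 [109 106 105]
side tray_three [217. 171.] [4.1511e+02 1.9342e+02 1.6000e-01] 0.96 [174 178 171]
side tray_two [220. 238.] [ 4.1967e+02 -1.4251e+02 -5.0000e-02] 0.97 [177 181 174]
side tape_tall [274. 228.] [ 539.39 -150.2 ] 0.95 [155 154 148]
side cup [252. 150.] [528.04 263.85] 0.87 [126 125 122]
side tube [222. 282.] [ 419.56 -314.3 ] 0.93 [100 107 121]
side bottle_brown [326. 237.] [ 643.77 -235.03] 0.89 [79 42 25]
side vial [278. 259.] [ 530.05 -258.71] 0.74 [195 205 213]
side bottle_white [291. 135.] [645.63 294.64] 0.51 [106 104 104]
```

Emit:
carry_out(steps=[[[-0.04,-0.02,0,0,0,0.08],[-0.08,-0.04,0,0,0,0.16],[-0.12,-0.06,0,0,0,0.24],[-0.15,-0.08,0,0,0,0.32],[-0.175,-0.09,0,0,0,0.378]]], grip=1, newtons=15)

```text
t: 2.7
tcp_pos: [373.0, 451.9, 205.6]
tcp_rot: [0.0, 0.472, 0.882, -0.0]
force: [-0.4, -0.0, 0.2]
grip_width: 94.2
grip_force: 0.0
```

Emit:
carry_out(steps=[[[-0.04,0.005,0,0,0,0.08],[-0.08,0.01,0,0,0,0.16],[-0.12,0.015,0,0,0,0.24],[-0.16,0.02,0,0,0,0.32],[-0.195,0.023,0,0,0,0.378]]])

```text
t: 3.2
tcp_pos: [501.2, 303.3, 205.6]
tcp_rot: [0.0, 0.709, 0.705, 0.0]
force: [0.1, 0.2, 0.3]
grip_width: 93.9
grip_force: 0.0
```

Run:
```python
from h import *
d=ctrl.get_image("wrist");o=ctrl.get_obs();print(o["t"],o["tcp_pos"],o["tcp_rot"],o["joint_pos"])
R=cv2.Rodrigues(d["rvec"])[0];print(-R.T@np.ravel(d["tvec"]),R[2],d["K"][0,0])
cv2.imwrite("pics/w1.png",cv2.resize(d["img"][:,:,::-1],(800,600)))
for q,y in (("carton_wipes",0.17),("carton_wipes",1.5),("cup",None),("tape_short",None),("tray_three",.17),("bottle_white",None)):
    for r in ctrl.outline_of("wrist",q)[:2]:
        p,s=fit(d,q,r["region"],y);print(q,np.round(r["uv"]),round(float(r["p"]),2),np.round(p,2),round(s,2))
```

```text
3.25 [504.03496903 300.01363894 205.69450439] [1.50968065e-03 7.11129671e-01 7.03059242e-01 1.19254399e-04] [ 0.34501961  0.09762165  1.72449837 -0.00272476  1.31798571  0.35711257]
[501.60050049 368.46923369 385.282181  ] [-0.0023132  -0.22601095 -0.97412201] 288.04123963169474
carton_wipes [293. 130.] 0.68 [5.4238e+02 3.6585e+02 1.9000e-01] 0.96
carton_wipes [293. 130.] 0.68 [5.4210e+02 3.6554e+02 1.9000e-01] 0.95
cup [279. 226.] 0.78 [525.77 251.27] 0.89
tape_short [195. 131.] 0.55 [428.92 369.22] 0.87
tray_three [197. 241.] 0.91 [4.1382e+02 1.8690e+02 1.7000e-01] 0.66
bottle_white [376. 210.] 0.75 [642.29 273.83] 0.92
```

View pics/w1.png

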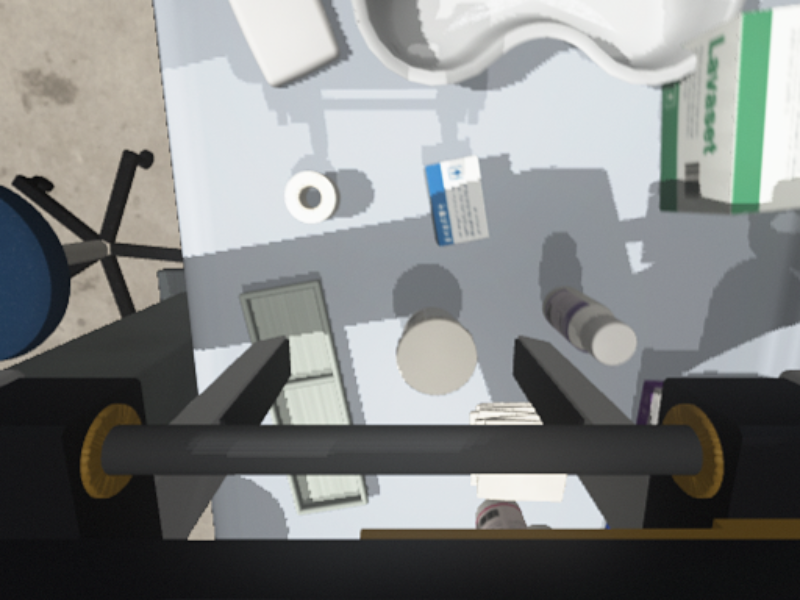

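Wrist view: carton at about (457,200), short tape (312,196), cup lid (437,352), tray_three at left and the white bottle (600,335). The carton's long side runs along world y, with a yaw of about 0.19. The text said 1.57, so I follow the picture. I start with the carton.

Emit:
carry_out(steps=[[[0.033,0.019,0,0,0,-0.06],[0.066,0.038,0.03,0,0,-0.127],[0.066,0.038,0.07,0,0,-0.127],[0.066,0.038,0.11,0,0,-0.127],[0.066,0.038,0.11,0,0,-0.127]]], grip=0.5)

```text
t: 4.05
tcp_pos: [532.8, 370.1, 88.5]
tcp_rot: [-0.003, 0.632, 0.775, -0.006]
force: [-1.3, -0.5, -0.7]
grip_width: 70.7
grip_force: 0.0
```

```bash
cat >> h.py <<'E'
def tcp():
    o=ctrl.get_obs();q=o["tcp_rot"];print("t",round(o["t"],2),"tcp",np.round(o["tcp_pos"],1),"psi",round(2*np.arctan2(q[2],q[1])-np.pi/2,3),"w",np.round(o["grip_width"],1),"F",np.round(o["grip_force"],1))
def to(x,y,z,yaw=None):
    "move numbers in tool axes (m, quarter turns) from the measured pose"
    o=ctrl.get_obs();q=o["tcp_rot"];s=2*np.arctan2(q[2],q[1])-np.pi/2;d=np.array([x,y,z])-o["tcp_pos"]
    return np.round([(-np.sin(s)*d[0]+np.cos(s)*d[1])/1e3,(np.cos(s)*d[0]+np.sin(s)*d[1])/1e3,-d[2]/1e3,0 if yaw is None else ((s-yaw+np.pi)%(2*np.pi)-np.pi)*2/np.pi],4)
E
python3 - <<'E'
from h import *
d=ctrl.get_image("wrist");tcp()
for q,y in (("carton_wipes",0.19),("cup",None),("tray_three",.17)):
    for r in ctrl.outline_of("wrist",q)[:1]:
        p,s=fit(d,q,r["region"],y);print(q,np.round(r["uv"]),round(float(r["p"]),2),np.round(p,2),round(s,2))
print(to(542.4,365.8,12,.19))
E
```

```text
t 4.1 tcp [535.2 370.9  92.5] psi 0.201 w 70.6 F 0.0
carton_wipes [269. 211.] 0.75 [5.4322e+02 3.6561e+02 1.9000e-01] 0.97
cup [221. 324.] 0.56 [526.93 264.12] 0.36
[-0.0067  0.0016  0.0866  0.0062]
```

Emit:
carry_out(steps=[[[-0.003,0.001,0.02,0,0,0],[-0.005,0.002,0.04,0,0,0],[-0.005,0.002,0.05,0,0,0],[-0.005,0.002,0.05,0,0,0],[-0.005,0.002,0.05,0,0,0]]])

```text
t: 4.75
tcp_pos: [542.0, 366.9, 47.2]
tcp_rot: [0.001, 0.633, 0.774, 0.001]
force: [0.4, 0.3, 0.8]
grip_width: 70.5
grip_force: 0.0
```

```bash
python3 -c "
from h import *
tcp();print(to(543,365.7,12,.19))"
```

```text
t 4.75 tcp [542.  366.9  47.2] psi 0.199 w 70.5 F 0.0
[-0.0014  0.0007  0.0352  0.0057]
```

Emit:
carry_out(steps=[[[-0.001,0.001,0.012,0,0,0],[-0.001,0.001,0.024,0,0,0],[-0.001,0.001,0.035,0,0,0],[-0.001,0.001,0.035,0,0,0],[-0.001,0.001,0.035,0,0,0]]])

```text
t: 5.25
tcp_pos: [541.8, 365.4, 9.7]
tcp_rot: [-0.0, 0.633, 0.774, -0.001]
force: [-0.3, -0.4, -0.0]
grip_width: 70.3
grip_force: 0.0
```

Emit:
carry_out(steps=[[[0,0,0,0,0,0],[0,0,0,0,0,0],[0,0,0,0,0,0],[0,0,0,0,0,0],[0,0,0,0,0,0]]], grip=-1, newtons=12)

```text
t: 5.75
tcp_pos: [542.4, 365.7, 10.8]
tcp_rot: [0.0, 0.633, 0.774, 0.0]
force: [0.2, -1.0, 0.5]
grip_width: 40.0
grip_force: 12.0
```

Emit:
carry_out(steps=[[[0,0,-0.02,0,0,0],[0,0,-0.05,0,0,0],[0,0,-0.09,0,0,0],[0,0,-0.12,0,0,0],[0,0,-0.12,0,0,0]]])

```text
t: 6.25
tcp_pos: [545.3, 367.1, 136.3]
tcp_rot: [0.002, 0.633, 0.774, 0.004]
force: [-0.3, -0.3, -0.8]
grip_width: 39.9
grip_force: 12.0
```

```bash
python3 -c "
from h import *
tcp();print(to(404,251,120,.175))"
```

```text
t 6.25 tcp [545.3 367.1 136.3] psi 0.199 w 39.9 F 12.0
[-0.0859 -0.1614  0.0163  0.0153]
```

Emit:
carry_out(steps=[[[-0.02,-0.035,0,0,0,0],[-0.042,-0.075,0,0,0,0],[-0.062,-0.117,0.01,0,0,0],[-0.085,-0.158,0.03,0,0,0.015],[-0.085,-0.158,0.03,0,0,0.015]]])

```text
t: 6.75
tcp_pos: [393.7, 246.9, 92.5]
tcp_rot: [-0.004, 0.643, 0.766, -0.007]
force: [-0.4, -0.6, -0.9]
grip_width: 40.1
grip_force: 12.0
```

Emit:
carry_out(steps=[[[0,0,0.01,0,0,0],[0,0,0.02,0,0,0],[0,0,0.03,0,0,0],[0,0,0.03,0,0,0],[0,0,0.03,0,0,0]]])

```text
t: 7.25
tcp_pos: [404.7, 251.4, 70.3]
tcp_rot: [-0.0, 0.642, 0.766, -0.0]
force: [0.1, 0.1, -1.2]
grip_width: 39.6
grip_force: 12.0
```

Run:
```python
from h import *
d=ctrl.get_image("wrist");tcp();print(to(404,251,15,.175))
im=d["img"][:,:,::-1].copy()
for a in ((415,188,.175),):
    x,y,w=a;c,s=np.cos(w),np.sin(w)
    for z,hx,y0,y1 in((12,34,-109,109),(3,30,23,105),(3,30,-41,19)):
        P=np.array([[sx,sy,z] for sx,sy in((-hx,y0),(hx,y0),(hx,y1),(-hx,y1))],float)@np.array([[c,s,0],[-s,c,0],[0,0,1]])+[x,y,0]
        u=cv2.projectPoints(P,d["rvec"],d["tvec"],d["K"],None)[0]
        cv2.polylines(im,[np.round(u).astype(np.int32)],True,(0,0,255) if z>5 else (0,200,0),1)
cv2.imwrite("pics/w2.png",cv2.resize(im,(800,600)))
```

```text
t 7.3 tcp [404.8 251.4  70.7] psi 0.176 w 40.3 F 12.0
[-0.0003 -0.0009  0.0557  0.0004]
```

View pics/w2.png

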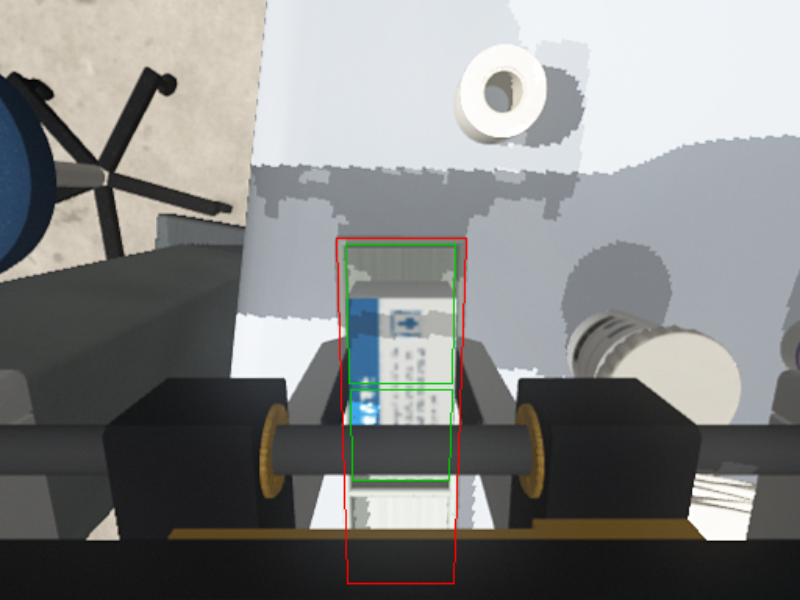

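The overlay matches the tray end and divider, and the carton hangs over the long compartment. I lower it, release and back off.

Emit:
carry_out(steps=[[[0,-0.001,0.015,0,0,0],[0,-0.001,0.03,0,0,0],[0,-0.001,0.045,0,0,0],[0,-0.001,0.056,0,0,0],[0,-0.001,0.056,0,0,0]]])

```text
t: 7.8
tcp_pos: [403.2, 250.9, 14.0]
tcp_rot: [-0.0, 0.642, 0.766, -0.0]
force: [-0.6, -0.5, -0.4]
grip_width: 39.7
grip_force: 12.0
```

Emit:
carry_out(steps=[[[0,0,0,0,0,0],[0,0,0,0,0,0],[0,0,0,0,0,0],[0,0,0,0,0,0],[0,0,0,0,0,0]]], grip=0.3)

```text
t: 8.3
tcp_pos: [403.3, 250.9, 14.7]
tcp_rot: [0.0, 0.642, 0.766, 0.0]
force: [-0.3, -0.6, -0.2]
grip_width: 61.0
grip_force: 0.0
```

Emit:
carry_out(steps=[[[0,0,-0.02,0,0,0],[0,0,-0.05,0,0,0],[0,0,-0.09,0,0,0],[0,0,-0.13,0,0,0],[0,0,-0.13,0,0,0]]], grip=1)

```text
t: 8.8
tcp_pos: [407.0, 252.3, 150.7]
tcp_rot: [0.003, 0.642, 0.766, 0.005]
force: [0.5, -0.0, -0.8]
grip_width: 93.6
grip_force: 0.0
```

```bash
python3 -c "
from h import *
tcp();print(to(526,251,145,0))"
```

```text
t 8.8 tcp [407.  252.3 150.7] psi 0.176 w 93.6 F 0.0
[-0.022   0.117   0.0057  0.1118]
```

Emit:
carry_out(steps=[[[-0.007,0.04,0,0,0,0.04],[-0.015,0.08,0,0,0,0.08],[-0.022,0.12,0,0,0,0.134],[-0.022,0.12,0.01,0,0,0.134],[-0.022,0.12,0.02,0,0,0.134]]])

```text
t: 9.3
tcp_pos: [524.8, 249.9, 122.9]
tcp_rot: [-0.0, 0.719, 0.695, -0.001]
force: [-0.8, 0.2, -1.0]
grip_width: 93.8
grip_force: 0.0
```

Emit:
carry_out(steps=[[[0,0,0,0,0,0],[0,0,0,0,0,0],[0,0,0,0,0,0],[0,0,0,0,0,0],[0,0,0,0,0,0]]])

```text
t: 9.8
tcp_pos: [525.2, 250.4, 125.1]
tcp_rot: [0.0, 0.719, 0.695, 0.0]
force: [-0.6, -0.4, -0.5]
grip_width: 94.3
grip_force: 0.0
```

Run:
```python
from h import *
d=ctrl.get_image("wrist");tcp();print(to(526,251,38,-.035))
cv2.imwrite("pics/w3.png",cv2.resize(d["img"][:,:,::-1],(640,480)))
for q,y in (("cup",None),("carton_wipes",.17)):
    for r in ctrl.outline_of("wrist",q)[:1]:
        p,s=fit(d,q,r["region"],y);print(q,np.round(r["uv"]),round(float(r["p"]),2),np.round(p,2),round(s,2))
```

```text
t 9.85 tcp [525.2 250.3 125. ] psi -0.035 w 93.6 F 0.0
[0.0007 0.0008 0.087  0.0001]
cup [258. 202.] 0.92 [526.17 251.09] 0.94
carton_wipes [138. 200.] 0.6 [4.0086e+02 2.4995e+02 1.7000e-01] 0.97
```

View pics/w3.png

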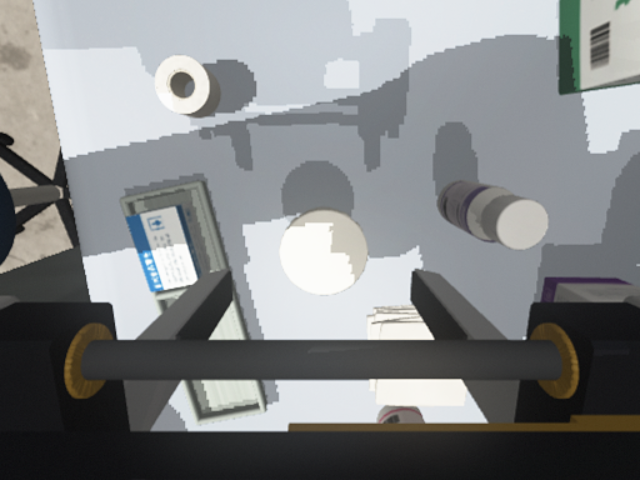

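The wrist view shows the cup lid (322,252) centred between the fingers and the carton standing in the long compartment at (162,248). I take the cup by its lid.

Emit:
carry_out(steps=[[[0.001,0.001,0.025,0,0,0],[0.001,0.001,0.05,0,0,0],[0.001,0.001,0.075,0,0,0],[0.001,0.001,0.087,0,0,0],[0.001,0.001,0.087,0,0,0]]])

```text
t: 10.45
tcp_pos: [524.8, 250.7, 35.7]
tcp_rot: [-0.001, 0.719, 0.695, -0.002]
force: [-1.0, -0.7, 0.8]
grip_width: 94.1
grip_force: 0.0
```

Emit:
carry_out(steps=[[[0,0,0,0,0,0],[0,0,0,0,0,0],[0,0,0,0,0,0],[0,0,0,0,0,0],[0,0,0,0,0,0]]], grip=-1, newtons=12)

```text
t: 10.95
tcp_pos: [526.7, 251.3, 38.2]
tcp_rot: [0.0, 0.719, 0.695, 0.001]
force: [-0.3, -0.5, 3.0]
grip_width: 62.0
grip_force: 12.0
```

Emit:
carry_out(steps=[[[0,0,-0.02,0,0,0],[0,0,-0.05,0,0,0],[0,0,-0.09,0,0,0],[0,0,-0.13,0,0,0],[0,0,-0.15,0,0,0]]])

```text
t: 11.45
tcp_pos: [527.8, 251.6, 191.8]
tcp_rot: [0.001, 0.719, 0.695, 0.003]
force: [0.6, 0.1, -0.2]
grip_width: 61.7
grip_force: 12.0
```

Emit:
carry_out(steps=[[[-0.03,-0.01,0,0,0,0],[-0.07,-0.03,0,0,0,0],[-0.11,-0.05,0,0,0,0],[-0.15,-0.07,0,0,0,0],[-0.18,-0.08,0,0,0,0]]])

```text
t: 11.95
tcp_pos: [438.3, 72.7, 187.2]
tcp_rot: [0.0, 0.719, 0.695, -0.0]
force: [0.7, 0.2, -0.2]
grip_width: 61.9
grip_force: 12.0
```

Run:
```python
from h import *
tcp();print(to(419.5,-116,150,-.035))
```

```text
t 11.95 tcp [438.3  72.7 187.2] psi -0.035 w 61.9 F 12.0
[-0.1892 -0.0121  0.0372 -0.0002]
```

Emit:
carry_out(steps=[[[-0.04,-0.003,0.01,0,0,0],[-0.09,-0.006,0.03,0,0,0],[-0.14,-0.009,0.04,0,0,0],[-0.175,-0.012,0.06,0,0,0],[-0.189,-0.013,0.075,0,0,0]]])

```text
t: 12.45
tcp_pos: [419.6, -117.3, 111.9]
tcp_rot: [0.0, 0.721, 0.693, -0.0]
force: [0.5, -0.4, -0.7]
grip_width: 61.7
grip_force: 12.0
```

Emit:
carry_out(steps=[[[0,0,0,0,0,0],[0,0,0,0,0,0],[0,0,0,0,0,0],[0,0,0,0,0,0],[0,0,0,0,0,0]]])

```text
t: 12.95
tcp_pos: [420.8, -113.8, 113.1]
tcp_rot: [0.001, 0.719, 0.695, 0.0]
force: [-0.3, 1.1, -0.4]
grip_width: 62.0
grip_force: 12.0
```

Run:
```python
from h import *
d=ctrl.get_image("wrist");tcp();print(to(419.5,-116,42,-.035))
im=d["img"][:,:,::-1].copy()
x,y,w=419,-146,-.035;c,s=np.cos(w),np.sin(w)
for z,hx,y0,y1 in((12,45,-75,75),(3,41,-11,71),(3,41,-71,-15)):
    P=np.array([[sx,sy,z] for sx,sy in((-hx,y0),(hx,y0),(hx,y1),(-hx,y1))],float)@np.array([[c,s,0],[-s,c,0],[0,0,1]])+[x,y,0]
    u=cv2.projectPoints(P,d["rvec"],d["tvec"],d["K"],None)[0]
    cv2.polylines(im,[np.round(u).astype(np.int32)],True,(0,0,255) if z>5 else (0,200,0),1)
cv2.imwrite("pics/w4.png",cv2.resize(im,(800,600)))
```

```text
t 13.0 tcp [ 420.7 -113.9  113. ] psi -0.034 w 61.6 F 12.0
[-0.0021 -0.0011  0.071   0.0008]
```

View pics/w4.png

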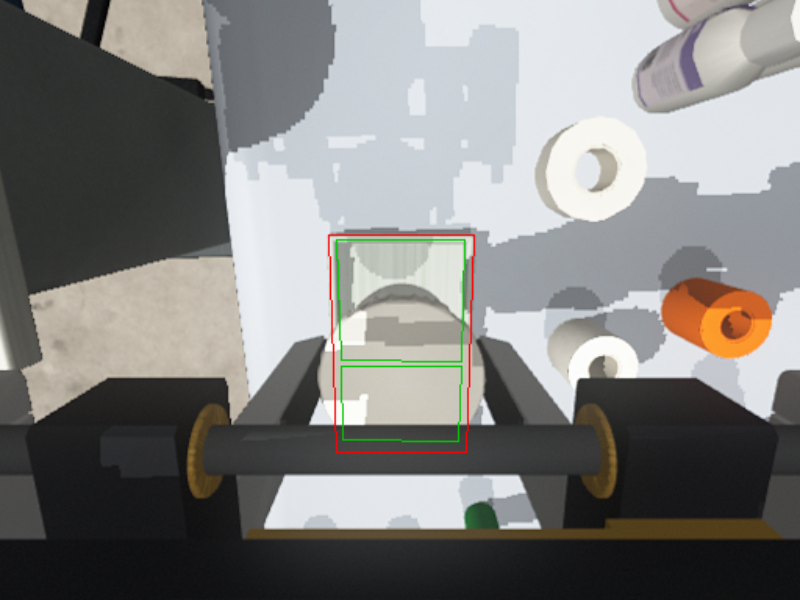

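The tray outline fits at rim row 235, columns 330–475. I lower the cup and release it.

Emit:
carry_out(steps=[[[-0.002,-0.001,0.02,0,0,0],[-0.002,-0.001,0.04,0,0,0],[-0.002,-0.001,0.06,0,0,0],[-0.002,-0.001,0.071,0,0,0],[-0.002,-0.001,0.071,0,0,0]]])

```text
t: 13.5
tcp_pos: [418.6, -115.8, 40.6]
tcp_rot: [-0.001, 0.719, 0.695, -0.0]
force: [0.9, -0.5, 0.0]
grip_width: 61.8
grip_force: 12.0
```

Emit:
carry_out(steps=[[[0,0,0,0,0,0],[0,0,0,0,0,0],[0,0,0,0,0,0],[0,0,0,0,0,0],[0,0,0,0,0,0]]], grip=0.8)

```text
t: 14.0
tcp_pos: [419.4, -116.5, 41.8]
tcp_rot: [0.0, 0.719, 0.695, 0.0]
force: [0.0, 0.2, 0.1]
grip_width: 84.4
grip_force: 0.0
```

Emit:
carry_out(steps=[[[0,0,-0.02,0,0,0],[0,0,-0.05,0,0,0],[0,0,-0.08,0,0,0],[0,0,-0.1,0,0,0],[0,0,-0.11,0,0,0]]])

```text
t: 14.5
tcp_pos: [420.2, -116.9, 153.7]
tcp_rot: [0.002, 0.719, 0.695, 0.001]
force: [-0.0, 0.2, 0.7]
grip_width: 84.7
grip_force: 0.0
```

Emit:
carry_out(steps=[[[-0.01,0.04,0,0,0,0],[-0.03,0.08,0,0,0,0],[-0.042,0.121,0,0,0,0],[-0.042,0.121,0,0,0,0],[-0.042,0.121,0,0,0,0]]], grip=0.5)

```text
t: 15.0
tcp_pos: [538.2, -162.3, 149.9]
tcp_rot: [-0.001, 0.719, 0.695, -0.0]
force: [-0.8, -0.6, -0.0]
grip_width: 70.3
grip_force: 0.0
```

Run:
```python
from h import *
d=ctrl.get_image("wrist");tcp()
for q in ("tape_tall","bottle_brown"):
    for r in ctrl.outline_of("wrist",q)[:3]:
        p,s=fit(d,q,r["region"]);print(q,np.round(r["uv"]),round(float(r["p"]),2),np.round(p,2),round(s,2),d["img"][r["region"]].mean(0).round())
print(to(540,-153,12,-.035))
```

```text
t 15.05 tcp [ 537.7 -162.1  150.3] psi -0.035 w 70.4 F 0.0
tape_tall [258. 186.] 0.95 [ 538.44 -152.22] 0.9 [220. 220. 216.]
tape_tall [330. 152.] 0.64 [ 613.33 -127.1 ] 0.94 [203. 113.  55.]
bottle_brown [168. 320.] 0.61 [ 427.75 -337.75] 0.08 [ 57.  71. 119.]
[0.0091 0.002  0.1392 0.    ]
```

Emit:
carry_out(steps=[[[0.01,0.001,0.03,0,0,0],[0.01,0.001,0.07,0,0,0],[0.01,0.001,0.11,0,0,0],[0.01,0.001,0.138,0,0,0],[0.01,0.001,0.138,0,0,0]]], grip=0.3)

```text
t: 15.65
tcp_pos: [536.0, -150.6, 9.9]
tcp_rot: [-0.004, 0.719, 0.695, -0.001]
force: [-1.4, 0.7, 0.3]
grip_width: 61.1
grip_force: 0.0
```

Emit:
carry_out(steps=[[[0,0,0,0,0,0],[0,0,0,0,0,0],[0,0,0,0,0,0],[0,0,0,0,0,0],[0,0,0,0,0,0]]], grip=-1, newtons=10)

```text
t: 16.15
tcp_pos: [541.5, -153.4, 15.8]
tcp_rot: [0.002, 0.719, 0.695, 0.001]
force: [-2.4, 0.5, 7.4]
grip_width: 40.3
grip_force: 10.0
```

Emit:
carry_out(steps=[[[0,0,-0.02,0,0,0],[0,0,-0.05,0,0,0],[0,0,-0.09,0,0,0],[0,0,-0.13,0,0,0],[0,-0.03,-0.16,0,0,0]]])

```text
t: 16.65
tcp_pos: [512.4, -152.5, 177.6]
tcp_rot: [0.003, 0.719, 0.695, 0.001]
force: [-1.2, -0.8, 0.6]
grip_width: 40.6
grip_force: 10.0
```

Emit:
carry_out(steps=[[[0.03,-0.02,0,0,0,-0.03],[0.075,-0.04,0,0,0,-0.06],[0.12,-0.06,0,0,0,-0.09],[0.16,-0.08,0,0,0,-0.12],[0.19,-0.1,0,0,0,-0.134]]])

```text
t: 17.15
tcp_pos: [415.8, 43.6, 174.0]
tcp_rot: [0.001, 0.642, 0.767, 0.0]
force: [0.9, 0.5, 0.3]
grip_width: 40.3
grip_force: 10.0
```

Run:
```python
from h import *
tcp();print(to(417,177,70,.175))
```

```text
t 17.15 tcp [415.8  43.6 174. ] psi 0.178 w 40.3 F 10.0
[0.1311 0.0247 0.104  0.0016]
```

Emit:
carry_out(steps=[[[0.04,0.008,0,0,0,0],[0.08,0.016,0.01,0,0,0],[0.12,0.024,0.03,0,0,0],[0.131,0.025,0.06,0,0,0],[0.131,0.025,0.094,0,0,0]]])

```text
t: 17.65
tcp_pos: [419.4, 177.2, 80.0]
tcp_rot: [0.001, 0.641, 0.767, 0.002]
force: [-0.6, 0.3, -0.0]
grip_width: 40.4
grip_force: 10.0
```

Emit:
carry_out(steps=[[[0,0,0,0,0,0],[0,0,0,0,0,0],[0,0,0,0,0,0],[0,0,0,0,0,0],[0,0,0,0,0,0]]])

```text
t: 18.15
tcp_pos: [419.6, 175.1, 80.9]
tcp_rot: [0.001, 0.643, 0.766, 0.001]
force: [0.4, -0.5, -0.3]
grip_width: 40.5
grip_force: 10.0
```

Run:
```python
from h import *
d=ctrl.get_image("wrist");tcp();print(to(417,177,18,.175))
cv2.imwrite("pics/w5.png",cv2.resize(d["img"][:,:,::-1],(640,480)))
d=ctrl.get_image("side")
cv2.imwrite("pics/s5.png",cv2.resize(d["img"][90:240,160:340,::-1],(720,600),interpolation=cv2.INTER_CUBIC))
```

```text
t 18.2 tcp [419.4 175.1  80.6] psi 0.175 w 40.4 F 10.0
[ 0.0023 -0.002   0.0626 -0.0001]
```

View pics/s5.png

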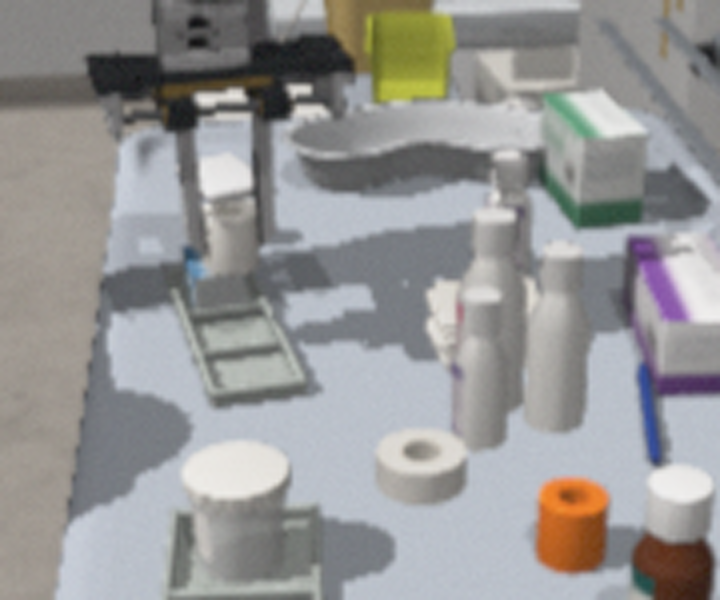

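View pics/w5.png

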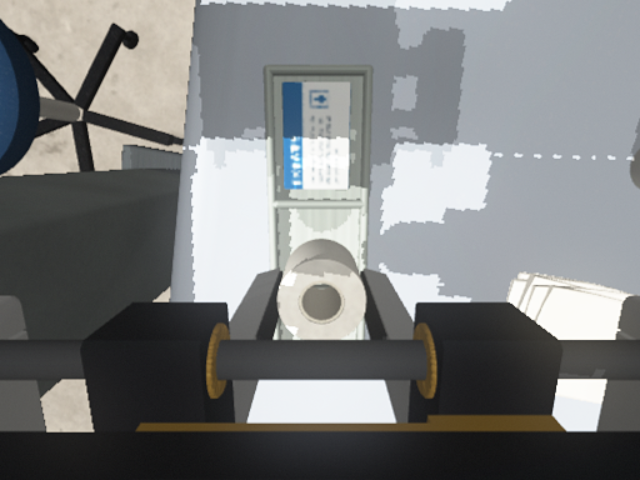

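The tape roll hangs upright over the middle compartment (wrist 322,300) and the carton sits centred in its own. I lower the roll.

Emit:
carry_out(steps=[[[0.002,-0.002,0.02,0,0,0],[0.002,-0.002,0.04,0,0,0],[0.002,-0.002,0.055,0,0,0],[0.002,-0.002,0.063,0,0,0],[0.002,-0.002,0.063,0,0,0]]])

```text
t: 18.75
tcp_pos: [416.0, 176.7, 16.1]
tcp_rot: [-0.0, 0.642, 0.766, -0.0]
force: [-0.2, 0.8, -0.1]
grip_width: 40.5
grip_force: 10.0
```

Emit:
carry_out(steps=[[[0,0,0.001,0,0,0],[0,0,0.001,0,0,0],[0,0,0.001,0,0,0],[0,0,0.001,0,0,0],[0,0,0.001,0,0,0]]])

```text
t: 19.25
tcp_pos: [416.3, 176.8, 15.6]
tcp_rot: [0.0, 0.642, 0.766, 0.0]
force: [-0.7, -0.2, 0.5]
grip_width: 40.6
grip_force: 10.0
```

Emit:
carry_out(steps=[[[0,0,0,0,0,0],[0,0,0,0,0,0],[0,0,0,0,0,0],[0,0,0,0,0,0],[0,0,0,0,0,0]]], grip=0.3)

```text
t: 19.75
tcp_pos: [416.2, 176.8, 15.5]
tcp_rot: [0.0, 0.642, 0.766, 0.0]
force: [0.2, 0.2, -0.2]
grip_width: 61.0
grip_force: 0.0
```

Emit:
carry_out(steps=[[[0,0,-0.02,0,0,0],[0,0,-0.05,0,0,0],[0,0,-0.09,0,0,0],[0,0,-0.13,0,0,0],[0,0,-0.17,0,0,0]]])

```text
t: 20.25
tcp_pos: [415.8, 176.8, 187.0]
tcp_rot: [-0.0, 0.642, 0.766, -0.0]
force: [0.2, 0.5, 0.2]
grip_width: 61.2
grip_force: 0.0
```

Run:
```python
from h import *
tcp();print(to(642,-238,190,0))
```

```text
t 20.25 tcp [415.8 176.8 187. ] psi 0.175 w 61.2 F 0.0
[-0.4479  0.1503 -0.003   0.1117]
```

Emit:
carry_out(steps=[[[-0.04,0.005,0,0,0,0.09],[-0.085,0.012,0,0,0,0.18],[-0.13,0.018,0,0,0,0.27],[-0.18,0.024,0,0,0,0.36],[-0.22,0.03,0,0,0,0.45]]], grip=0.7)

```text
t: 20.75
tcp_pos: [484.4, -36.9, 185.6]
tcp_rot: [0.0, 0.87, 0.494, 0.0]
force: [1.6, 0.6, 0.1]
grip_width: 79.8
grip_force: 0.0
```

Emit:
carry_out(steps=[[[-0.017,0.043,0,0,0,0.09],[-0.034,0.086,0,0,0,0.18],[-0.051,0.129,0,0,0,0.27],[-0.068,0.172,0,0,0,0.36],[-0.085,0.215,0,0,0,0.45]]])

```text
t: 21.25
tcp_pos: [627.2, -218.5, 185.1]
tcp_rot: [-0.0, 0.987, 0.162, -0.0]
force: [0.4, -0.9, -0.3]
grip_width: 80.0
grip_force: 0.0
```

Emit:
carry_out(steps=[[[0,0,0,0,0,0.05],[0,0,0,0,0,0.1],[0,0,0,0,0,0.1],[0,0,0,0,0,0.1],[0,0,0,0,0,0.1]]])

```text
t: 21.75
tcp_pos: [626.3, -216.5, 185.5]
tcp_rot: [0.0, 0.996, 0.088, 0.0]
force: [-0.9, 0.9, 0.5]
grip_width: 80.0
grip_force: 0.0
```

Run:
```python
from h import *
d=ctrl.get_image("wrist");tcp()
cv2.imwrite("pics/w6.png",cv2.resize(d["img"][:,:,::-1],(640,480)))
for q in ("bottle_brown","vial"):
    for r in ctrl.outline_of("wrist",q)[:1]:
        p,s=fit(d,q,r["region"]);print(q,np.round(r["uv"]),round(float(r["p"]),2),np.round(p,2),round(s,2))
print(to(642,-237,150,-1.396))
```

```text
t 21.8 tcp [ 626.3 -216.5  185.6] psi -1.394 w 79.7 F 0.0
bottle_brown [278. 177.] 0.74 [ 642.73 -236.16] 0.96
vial [276. 256.] 0.81 [ 533.62 -258.23] 0.73
[0.0118 0.0229 0.0357 0.0009]
```

View pics/w6.png

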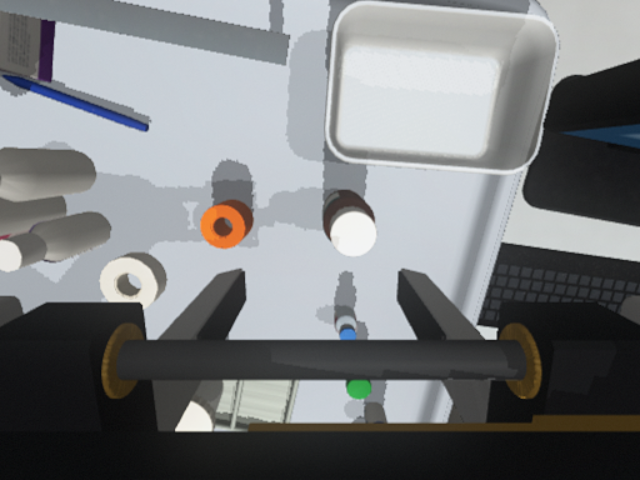

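The brown bottle (350,230) is clear between the fingers and the basin lies well behind it. I take the bottle.

Emit:
carry_out(steps=[[[0.012,0.023,0,0,0,0],[0.012,0.023,0.03,0,0,0],[0.012,0.023,0.06,0,0,0],[0.012,0.023,0.09,0,0,0],[0.012,0.023,0.11,0,0,0]]])

```text
t: 22.4
tcp_pos: [641.1, -236.7, 72.9]
tcp_rot: [-0.001, 0.996, 0.088, -0.001]
force: [0.1, 0.1, 0.1]
grip_width: 79.7
grip_force: 0.0
```

Emit:
carry_out(steps=[[[0,0,0.015,0,0,0],[0,0,0.033,0,0,0],[0,0,0.033,0,0,0],[0,0,0.033,0,0,0],[0,0,0.033,0,0,0]]])

```text
t: 22.9
tcp_pos: [643.2, -237.9, 44.0]
tcp_rot: [0.001, 0.996, 0.088, 0.001]
force: [0.0, -0.2, 1.1]
grip_width: 80.1
grip_force: 0.0
```

Emit:
carry_out(steps=[[[0,0,0,0,0,0],[0,0,0,0,0,0],[0,0,0,0,0,0],[0,0,0,0,0,0],[0,0,0,0,0,0]]], grip=-1, newtons=20)

```text
t: 23.4
tcp_pos: [642.3, -237.4, 42.5]
tcp_rot: [0.0, 0.996, 0.088, 0.0]
force: [0.0, 0.1, 0.0]
grip_width: 43.3
grip_force: 0.0
```

Emit:
carry_out(steps=[[[0,0,-0.02,0,0,0],[0,0,-0.05,0,0,0],[0,0,-0.08,0,0,0],[0,0,-0.12,0,0,0],[0,0,-0.15,0,0,0]]])

```text
t: 23.9
tcp_pos: [642.4, -237.4, 194.5]
tcp_rot: [0.0, 0.996, 0.088, 0.0]
force: [0.3, -0.4, -1.0]
grip_width: 41.3
grip_force: 20.0
```

Run:
```python
from h import *
tcp();print(to(460,-60,192,.175))
```

```text
t 23.9 tcp [ 642.4 -237.4  194.5] psi -1.395 w 41.3 F 20.0
[-0.1486 -0.2065  0.0025 -0.9997]
```

Emit:
carry_out(steps=[[[-0.015,-0.02,0,0,0,-0.07],[-0.035,-0.05,0,0,0,-0.16],[-0.06,-0.085,0,0,0,-0.25],[-0.085,-0.12,0,0,0,-0.35],[-0.1,-0.14,0,0,0,-0.44]]])

```text
t: 24.4
tcp_pos: [517.0, -114.9, 191.5]
tcp_rot: [-0.001, 0.906, 0.423, -0.001]
force: [-0.2, -0.4, -1.2]
grip_width: 41.6
grip_force: 20.0
```

Emit:
carry_out(steps=[[[0.019,-0.035,0,0,0,-0.09],[0.038,-0.07,0,0,0,-0.18],[0.057,-0.105,0,0,0,-0.27],[0.08,-0.145,0,0,0,-0.36],[0.096,-0.173,0,0,0,-0.44]]])

```text
t: 24.9
tcp_pos: [448.1, 70.2, 192.1]
tcp_rot: [-0.0, 0.71, 0.705, -0.0]
force: [-0.1, 1.3, -1.1]
grip_width: 41.6
grip_force: 20.0
```

Emit:
carry_out(steps=[[[0,0,0,0,0,-0.05],[0,0,0,0,0,-0.1],[0,0,0,0,0,-0.12],[0,0,0,0,0,-0.12],[0,0,0,0,0,-0.12]]])

```text
t: 25.4
tcp_pos: [449.4, 68.2, 192.2]
tcp_rot: [-0.0, 0.643, 0.766, -0.0]
force: [0.7, 0.9, -1.3]
grip_width: 41.3
grip_force: 20.0
```

Run:
```python
from h import *
tcp();print(to(428,114,110,.175))
d=ctrl.get_image("top")
for q,y in (("tape_tall",None),("carton_wipes",.17),("cup",None),("tray_three",.17),("tray_two",0)):
    for r in ctrl.outline_of("top",q)[:2]:
        p,s=fit(d,q,r["region"],y);print(q,np.round(r["uv"]),round(float(r["p"]),2),np.round(p,2),round(s,2))
```

```text
t 25.4 tcp [449.4  68.2 192.2] psi 0.175 w 41.3 F 20.0
[ 0.0488 -0.0131  0.0822 -0.0002]
tape_tall [307. 222.] 0.53 [ 418.92 -126.76] 0.49
tape_tall [306. 151.] 0.48 [ 615.41 -128.43] 0.95
carton_wipes [157. 230.] 0.58 [4.0183e+02 2.6822e+02 2.4000e-01] 0.38
cup [307. 220.] 0.68 [ 420.57 -117.34] 0.91
tray_three [147. 230.] 0.77 [4.0158e+02 2.7753e+02 2.3000e-01] 0.07
tray_three [306. 219.] 0.74 [ 4.2762e+02 -1.2138e+02  1.7000e-01] 0.24
tray_two [321. 225.] 0.93 [ 4.2040e+02 -1.4701e+02 -3.0000e-02] 0.73
```

Emit:
carry_out(steps=[[[0.02,-0.006,0,0,0,0],[0.049,-0.013,0.01,0,0,0],[0.049,-0.013,0.05,0,0,0],[0.049,-0.013,0.09,0,0,0],[0.049,-0.013,0.11,0,0,0]]])

```text
t: 26.2
tcp_pos: [426.0, 114.4, 79.3]
tcp_rot: [-0.002, 0.642, 0.766, -0.002]
force: [-1.0, 0.5, -2.2]
grip_width: 41.4
grip_force: 20.0
```

Emit:
carry_out(steps=[[[0,0,0,0,0,0],[0,0,0,0,0,0],[0,0,0,0,0,0],[0,0,0,0,0,0],[0,0,0,0,0,0]]])

```text
t: 26.7
tcp_pos: [429.2, 114.2, 83.6]
tcp_rot: [0.001, 0.642, 0.766, 0.001]
force: [-0.2, -0.1, -1.2]
grip_width: 41.8
grip_force: 20.0
```

Run:
```python
from h import *
d=ctrl.get_image("wrist");tcp();print(to(428,114,46,.175))
im=d["img"][:,:,::-1].copy()
for q,y in (("tape_tall",None),("carton_wipes",.17)):
    for r in ctrl.outline_of("wrist",q)[:1]:
        p,s=fit(d,q,r["region"],y);print(q,np.round(r["uv"]),round(float(r["p"]),2),np.round(p,2),round(s,2))
x,y,w=415,188,.175;c,s=np.cos(w),np.sin(w)
for z,hx,y0,y1 in((12,34,-109,109),(3,30,23,105),(3,30,-41,19),(3,30,-105,-45)):
    P=np.array([[sx,sy,z] for sx,sy in((-hx,y0),(hx,y0),(hx,y1),(-hx,y1))],float)@np.array([[c,s,0],[-s,c,0],[0,0,1]])+[x,y,0]
    u=cv2.projectPoints(P,d["rvec"],d["tvec"],d["K"],None)[0]
    cv2.polylines(im,[np.round(u).astype(np.int32)],True,(0,0,255) if z>5 else (0,200,0),1)
im=cv2.resize(im,(640,480));d=ctrl.get_image("side")
s=cv2.resize(d["img"][80:230,160:280,::-1],(384,480));cv2.imwrite("pics/ws7.png",cv2.resize(np.hstack([im,s]),(800,375)))
```

```text
t 26.75 tcp [429.  114.2  83.4] psi 0.175 w 41.6 F 20.0
[ 0.     -0.001   0.0374  0.0002]
tape_tall [244. 127.] 0.67 [415.42 178.08] 0.83
carton_wipes [256.  38.] 0.66 [4.0258e+02 2.5117e+02 1.7000e-01] 0.98
```

View pics/ws7.png

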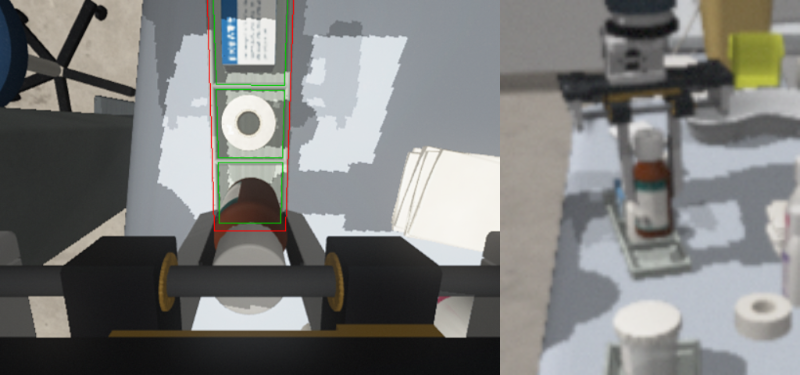

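The overlay fits: carton and tape are in their compartments and the bottle hangs upright over the end one. I lower it.

Emit:
carry_out(steps=[[[0,-0.001,0.01,0,0,0],[0,-0.001,0.02,0,0,0],[0,-0.001,0.03,0,0,0],[0,-0.001,0.037,0,0,0],[0,-0.001,0.037,0,0,0]]])

```text
t: 27.4
tcp_pos: [427.0, 114.0, 44.7]
tcp_rot: [-0.001, 0.642, 0.766, -0.001]
force: [0.7, 0.3, -1.2]
grip_width: 41.7
grip_force: 20.0
```

Emit:
carry_out(steps=[[[0,0,0.001,0,0,0],[0,0,0.001,0,0,0],[0,0,0.001,0,0,0],[0,0,0.001,0,0,0],[0,0,0.001,0,0,0]]])

```text
t: 27.9
tcp_pos: [427.2, 114.0, 44.6]
tcp_rot: [-0.0, 0.642, 0.766, -0.0]
force: [-2.8, 0.4, 4.5]
grip_width: 41.5
grip_force: 20.0
```

Emit:
carry_out(steps=[[[0,0,0,0,0,0],[0,0,0,0,0,0],[0,0,0,0,0,0],[0,0,0,0,0,0],[0,0,0,0,0,0]]], grip=0.4)

```text
t: 28.4
tcp_pos: [427.3, 114.0, 44.4]
tcp_rot: [0.0, 0.642, 0.766, 0.0]
force: [-0.6, 0.4, 0.8]
grip_width: 65.8
grip_force: 0.0
```

Emit:
carry_out(steps=[[[0,0,-0.02,0,0,0],[0,0,-0.05,0,0,0],[0,0,-0.08,0,0,0],[0,0,-0.12,0,0,0],[0,0,-0.15,0,0,0]]])

```text
t: 28.9
tcp_pos: [427.7, 114.0, 196.8]
tcp_rot: [0.001, 0.642, 0.766, 0.001]
force: [-0.2, -0.8, 0.7]
grip_width: 65.9
grip_force: 0.0
```

Run:
```python
from h import *
tcp();print(to(418,-314,150,-.035))
```

```text
t 28.9 tcp [427.7 114.  196.8] psi 0.175 w 65.9 F 0.0
[-0.4198 -0.0843  0.0468  0.134 ]
```

Emit:
carry_out(steps=[[[-0.035,-0.007,0,0,0,0.03],[-0.08,-0.016,0,0,0,0.06],[-0.125,-0.025,0,0,0,0.09],[-0.17,-0.034,0.01,0,0,0.12],[-0.21,-0.042,0.02,0,0,0.134]]], grip=-0.1)

```text
t: 29.4
tcp_pos: [422.6, -102.3, 174.7]
tcp_rot: [0.001, 0.72, 0.694, 0.0]
force: [-0.1, 0.5, -0.7]
grip_width: 42.7
grip_force: 0.0
```

Emit:
carry_out(steps=[[[-0.045,0,0,0,0,0],[-0.09,0,0.01,0,0,0],[-0.135,0,0.02,0,0,0],[-0.18,0,0.03,0,0,0],[-0.205,0,0.03,0,0,0]]])

```text
t: 29.9
tcp_pos: [414.2, -307.3, 142.9]
tcp_rot: [-0.001, 0.72, 0.694, -0.0]
force: [0.4, 0.2, -0.2]
grip_width: 43.0
grip_force: 0.0
```

Emit:
carry_out(steps=[[[0,0,0,0,0,0],[0,0,0,0,0,0],[0,0,0,0,0,0],[0,0,0,0,0,0],[0,0,0,0,0,0]]])

```text
t: 30.4
tcp_pos: [415.7, -304.1, 144.7]
tcp_rot: [0.0, 0.719, 0.695, 0.0]
force: [0.2, -0.7, 0.3]
grip_width: 42.3
grip_force: 0.0
```

Run:
```python
from h import *
d=ctrl.get_image("wrist");tcp()
cv2.imwrite("pics/w8.png",cv2.resize(d["img"][:,:,::-1],(640,480)))
for r in ctrl.outline_of("wrist","tube")[:3]:
    p,s=fit(d,"tube",r["region"]);print(np.round(r["uv"]),round(float(r["p"]),2),np.round(p,2),round(s,2),d["img"][r["region"]].mean(0).round());print(to(*p[:2],13,-.035))
```

```text
t 30.45 tcp [ 415.7 -304.2  144.7] psi -0.034 w 42.2 F 0.0
[201. 201.] 0.68 [ 355.35 -312.58] 0.89 [217. 150. 176.]
[-0.0102 -0.06    0.1317  0.0006]
[261. 203.] 0.57 [ 418.73 -315.51] 0.91 [ 76. 104. 193.]
[-0.011   0.0035  0.1317  0.0006]
[312. 168.] 0.57 [ 472.68 -282.41] 0.93 [ 77. 180.  99.]
[0.0239 0.0563 0.1317 0.0006]
```

View pics/w8.png

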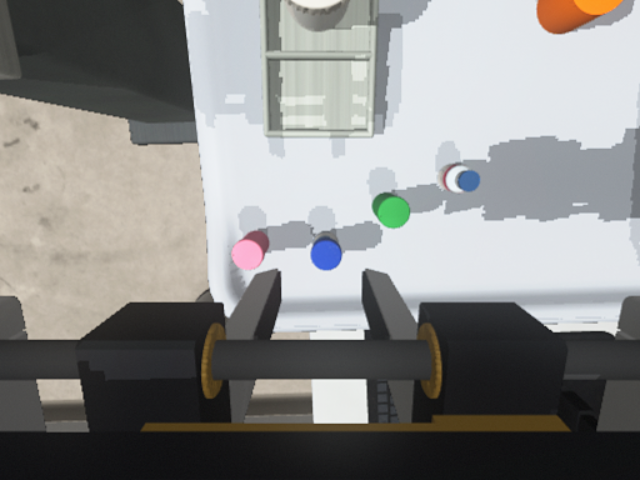

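The blue tube (326,253) stands between pink (250,252) and green (392,211), with room for the fingers. I grasp it.

Emit:
carry_out(steps=[[[-0.011,0.003,0.01,0,0,0],[-0.011,0.003,0.05,0,0,0],[-0.011,0.003,0.08,0,0,0],[-0.011,0.003,0.1,0,0,0],[-0.011,0.003,0.1,0,0,0]]])

```text
t: 31.0
tcp_pos: [416.3, -313.8, 41.5]
tcp_rot: [-0.003, 0.719, 0.695, 0.0]
force: [-0.8, 0.2, 0.0]
grip_width: 42.5
grip_force: 0.0
```

Emit:
carry_out(steps=[[[0,0,0.01,0,0,0],[0,0,0.02,0,0,0],[0,0,0.031,0,0,0],[0,0,0.031,0,0,0],[0,0,0.031,0,0,0]]])

```text
t: 31.5
tcp_pos: [418.0, -316.1, 13.4]
tcp_rot: [-0.0, 0.719, 0.695, 0.0]
force: [0.3, -1.3, 0.2]
grip_width: 42.5
grip_force: 0.0
```

Emit:
carry_out(steps=[[[0,0,0,0,0,0],[0,0,0,0,0,0],[0,0,0,0,0,0],[0,0,0,0,0,0],[0,0,0,0,0,0]]], grip=-1, newtons=10)

```text
t: 32.0
tcp_pos: [418.3, -316.4, 13.9]
tcp_rot: [0.0, 0.719, 0.695, -0.0]
force: [-0.1, 0.3, 1.7]
grip_width: 25.1
grip_force: 10.0
```

Emit:
carry_out(steps=[[[0,0,-0.02,0,0,0],[0,0,-0.05,0,0,0],[0,0,-0.08,0,0,0],[0,0,-0.11,0,0,0],[0,0,-0.11,0,0,0]]])

```text
t: 32.5
tcp_pos: [420.1, -318.4, 128.0]
tcp_rot: [0.004, 0.719, 0.695, -0.0]
force: [0.6, -0.0, -0.7]
grip_width: 24.8
grip_force: 10.0
```

Run:
```python
from h import *
tcp();print(to(417,-191,100,-.035))
```

```text
t 32.5 tcp [ 420.1 -318.4  128. ] psi -0.035 w 24.8 F 10.0
[ 0.1272 -0.0075  0.028   0.    ]
```

Emit:
carry_out(steps=[[[0.04,-0.002,0,0,0,0],[0.08,-0.004,0,0,0,0],[0.125,-0.006,0,0,0,0],[0.125,-0.006,0.03,0,0,0],[0.125,-0.006,0.06,0,0,0]]])

```text
t: 33.0
tcp_pos: [416.6, -189.8, 62.6]
tcp_rot: [0.001, 0.719, 0.695, 0.0]
force: [0.1, -0.8, -0.3]
grip_width: 25.0
grip_force: 10.0
```

Emit:
carry_out(steps=[[[0,0,0,0,0,0],[0,0,0,0,0,0],[0,0,0,0,0,0],[0,0,0,0,0,0],[0,0,0,0,0,0]]])

```text
t: 33.5
tcp_pos: [417.0, -191.6, 64.5]
tcp_rot: [0.001, 0.719, 0.695, 0.0]
force: [0.3, -0.7, 0.7]
grip_width: 25.4
grip_force: 10.0
```

Run:
```python
from h import *
d=ctrl.get_image("wrist");tcp();print(to(417,-190,17.5,-.035))
im=cv2.resize(d["img"][:,:,::-1],(640,480));d=ctrl.get_image("side")
s=cv2.resize(d["img"][150:300,160:280,::-1],(384,480));cv2.imwrite("pics/ws9.png",cv2.resize(np.hstack([im,s]),(800,375)))
```

```text
t 33.55 tcp [ 416.9 -191.5   64.3] psi -0.035 w 25.4 F 10.0
[ 0.0015  0.      0.0468 -0.0002]
```

View pics/ws9.png

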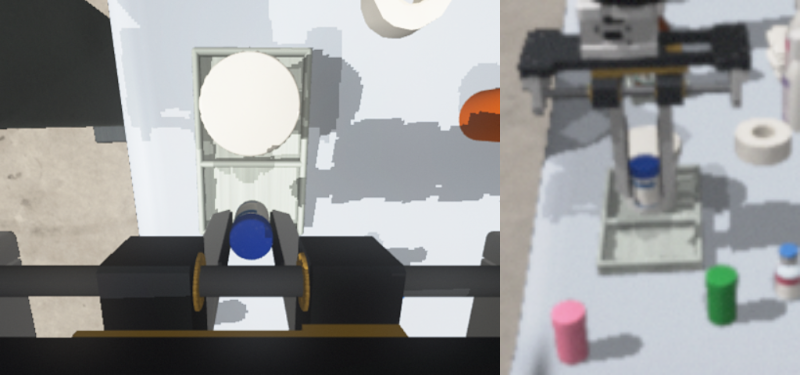

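The tube is upright above the narrow compartment and the cup stands in the larger one. I lower the tube and release it.

Emit:
carry_out(steps=[[[0.001,0,0.015,0,0,0],[0.001,0,0.03,0,0,0],[0.001,0,0.04,0,0,0],[0.001,0,0.046,0,0,0],[0.001,0,0.046,0,0,0]]])

```text
t: 34.1
tcp_pos: [416.3, -189.9, 17.1]
tcp_rot: [-0.0, 0.719, 0.695, -0.0]
force: [0.9, -0.5, 0.2]
grip_width: 25.0
grip_force: 10.0
```

Emit:
carry_out(steps=[[[0,0,0.001,0,0,0],[0,0,0.001,0,0,0],[0,0,0.001,0,0,0],[0,0,0.001,0,0,0],[0,0,0.001,0,0,0]]])

```text
t: 34.6
tcp_pos: [416.5, -190.0, 16.6]
tcp_rot: [0.0, 0.719, 0.695, 0.0]
force: [0.9, 0.2, -0.4]
grip_width: 25.5
grip_force: 10.0
```

Emit:
carry_out(steps=[[[0,0,0,0,0,0],[0,0,0,0,0,0],[0,0,0,0,0,0],[0,0,0,0,0,0],[0,0,0,0,0,0]]], grip=0)

```text
t: 35.1
tcp_pos: [416.5, -189.9, 16.5]
tcp_rot: [0.0, 0.719, 0.695, -0.0]
force: [0.6, 0.2, 0.2]
grip_width: 47.2
grip_force: 0.0
```

Emit:
carry_out(steps=[[[0,0,-0.02,0,0,0],[0,0,-0.05,0,0,0],[0,0,-0.09,0,0,0],[0,0,-0.14,0,0,0],[0,0,-0.19,0,0,0]]])

```text
t: 35.6
tcp_pos: [415.9, -189.5, 208.0]
tcp_rot: [-0.0, 0.719, 0.695, -0.0]
force: [0.1, -0.9, -0.3]
grip_width: 47.2
grip_force: 0.0
```

Emit:
carry_out(steps=[[[0.01,0.04,-0.01,0,0,0],[0.03,0.08,-0.03,0,0,0],[0.05,0.12,-0.05,0,0,0],[0.07,0.15,-0.08,0,0,0],[0.09,0.17,-0.1,0,0,0]]])

```text
t: 36.1
tcp_pos: [591.5, -105.0, 308.2]
tcp_rot: [0.001, 0.719, 0.695, 0.0]
force: [-0.1, -0.9, 0.7]
grip_width: 46.9
grip_force: 0.0
```

Emit:
carry_out(steps=[[[0,0,0,0,0,0],[0,0,0,0,0,0],[0,0,0,0,0,0],[0,0,0,0,0,0],[0,0,0,0,0,0]]])

```text
t: 36.6
tcp_pos: [588.6, -106.5, 305.5]
tcp_rot: [-0.001, 0.72, 0.694, -0.0]
force: [-0.3, 0.1, 0.4]
grip_width: 47.1
grip_force: 0.0
```

Run:
```python
from h import *
import h
tcp();ims=[];h.p0z=3
for c in("top","side"):
    d=ctrl.get_image(c);ims.append(d["img"][:,:,::-1])
    for q,y in (("tape_tall",None),("carton_wipes",.17),("cup",None),("bottle_brown",None),("tube",None),("tray_three",.17),("tray_two",0),("bottle_white",None),("vial",None),("tape_short",None)):
        h.p0z=0 if q in("tray_three","tray_two","bottle_white","vial","tape_short") else 3
        for r in ctrl.outline_of(c,q)[:3]:
            p,s=fit(d,q,r["region"],y);print(c,q,np.round(p,2),round(s,2))
a=cv2.resize(ims[0][120:300,60:420],(800,400),interpolation=cv2.INTER_CUBIC);cv2.imwrite("pics/t10.png",a)
cv2.imwrite("pics/s10.png",cv2.resize(ims[1][110:310,130:370],(720,600),interpolation=cv2.INTER_CUBIC))
```

```text
t 36.6 tcp [ 588.6 -106.5  305.5] psi -0.036 w 47.1 F 0.0
top tape_tall [416.6 178.2] 0.93
top carton_wipes [4.0412e+02 2.4838e+02 1.7000e-01] 0.94
top bottle_brown [426.64 114.48] 0.93
top bottle_brown [409.73 166.27] 0.67
top tube [ 355.28 -314.89] 0.7
top tray_three [4.1656e+02 1.8691e+02 1.7000e-01] 0.52
top tray_two [ 4.1641e+02 -2.1839e+02  5.0000e-02] 0.09
top bottle_white [644.2  272.99] 0.86
top tape_short [430.8  367.81] 0.94
side tape_tall [ 613.98 -129.66] 0.93
side cup [ 418.64 -108.44] 0.82
side bottle_brown [426.25 121.51] 0.91
side tube [ 356.12 -314.15] 0.87
side tube [ 472.85 -284.12] 0.91
side tube [ 417.45 -186.42] 0.92
side tray_three [4.1587e+02 1.9022e+02 1.8000e-01] 0.33
side tray_two [ 4.1934e+02 -1.4440e+02 -5.0000e-02] 0.62
side tray_two [ 4.1549e+02 -1.1947e+02  9.0000e-02] 0.15
side bottle_white [659.67 363.21] 0.37
side vial [ 530.07 -258.72] 0.75
side vial [433.56 385.56] 0.17
```

View pics/t10.png

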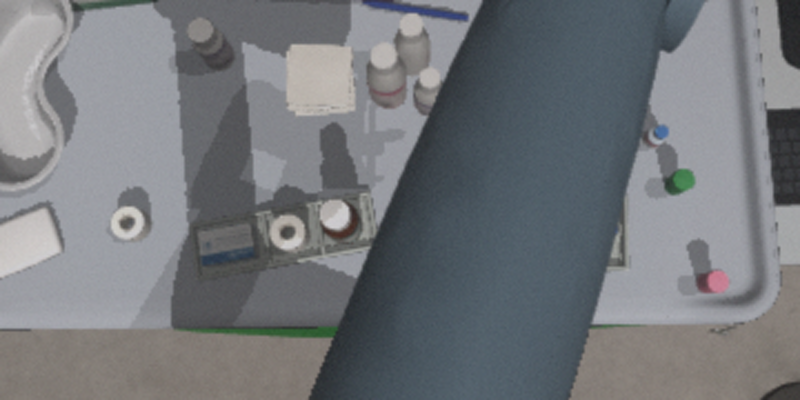

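View pics/s10.png

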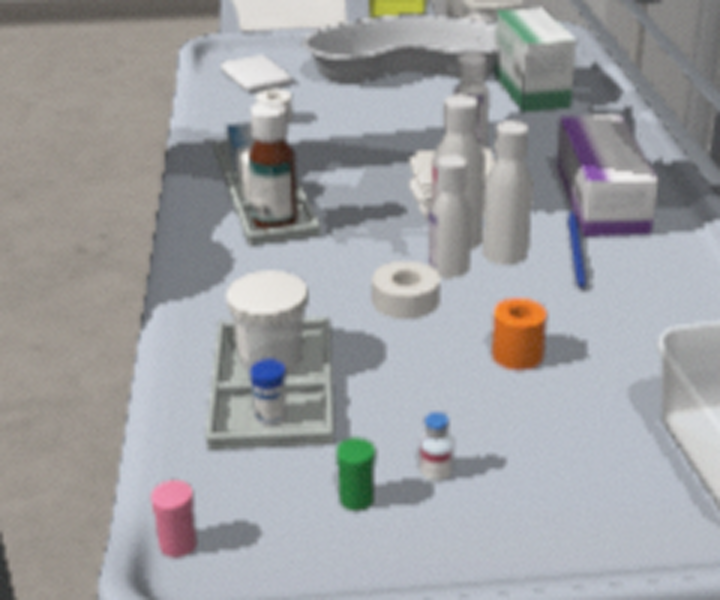

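Both kits stand upright in their compartments. In the side view the bottle is at (270,170), the cup (267,320) and the tube (268,390). In the top view the carton is at (228,243) and the tape (288,232). The vial, short tape and white bottle are unmoved, so I hand in.

```bash
python3 -c "
from rig import ctrl
print(ctrl.hand_in())"
```

```text
the job is handed in; nothing more can be done
None
```

Both kits are made up and the job is handed in at about 37 s of the 144 s allowed; the last pictures showed all five items upright in their own compartments and the vial, short tape roll and white bottle where they started, but the rig returned no verdict.

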